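# Count the rack's gaps by touch and push the sanding block into the third

## Robot

A 6-joint arm with a two-finger parallel gripper is mounted at the origin on a cart in front of the work surface, level with it; the furniture and walls round the work are solid. World frame = base frame: x ahead of the robot, y to its left, z up, the work surface at z = 0. Lengths are in m, angles in rad, forces in N, time in s.
With the tool pointing down it reaches from about 0.275 to 0.875 m from the base axis. Payload 12.5 kg.
Tool frame: the origin (TCP) lies at the very end of the fingers, on their centre line; the grasp point (between the pads) lies 19 mm behind it; z points along the fingers, y is the line along which they close (so a half turn about z gives the same grasp; the last joint's range is limited). The gripper opens to 85 mm and grips with 20 to 120 N. Pads are 22 mm wide; open, the fingers measure 114 mm over their backs; the gripper's body (76 mm by 85 mm) begins 54 mm behind the grasp point. The pads swing forward as they close: fully open they stand 13 mm farther back than shut.
Start: joints at [1.058, 0.351, 1.652, -0, 1.139, -0.085], TCP at [0.228, 0.5, 0.231] pointing down, gripper open.
Joint ranges: [-2.75, 2.75], [-0.79, 2.1], [0.01, 2.65], [-1.57, 4.71], [0.07, 3.14], [-2.87, 2.87]. Speed limits (rad/s): [2.22, 2.22, 2.79, 3.14, 3.14, 3.14].

## Interface

Orientations are given as a 3x3 rotation matrix whose columns are the frame's x, y, z axes.
In Python, from bench import manip gives the robot as it stands. Calls block until the motion is done:
- manip.move_ptp(position, orientation): joint-space move of the TCP to a pose.
- manip.move_l(position, attitude=None, max_speed=0.15): straight line of the TCP; attitude=None keeps the orientation; max_speed is the mean speed in m/s.
- manip.move_j(angles): joint-space move.
- manip.set_gripper(opening, effort=None): opening from 0.0 (shut) to 1.0 (fully open); effort is the grip in N (None keeps the last); returns when the fingers have stopped.
- manip.dwell(seconds).
- manip.inverse_kinematics(position, orientation): joint angles nearest the present ones, or None.
- manip.grab_frame(name): name is "side" or "top"; returns (picture, depth): 480x640x3 uint8, red, green, blue; 480x640 float32, m along the optical axis (not along the pixel's ray), 0 where there is no reading.
- manip.get_calibration(name): a dict with "camera_matrix" (3x3 intrinsics, pixels), "k1" (the pictures are not rectified: a ray, as slopes to the right and down, at radius r is drawn at 1 + k1 r^2 times it, then the intrinsics apply), "R" (3x3) and "t" (3): a world point X has camera coordinates R X + t. Camera axes: x right, y down, z forward; pixel columns grow to the right and rows downward; lengths in m; the calibration is good to about 2 mm. A picture is of the moment at which its call begins. get_calibration takes no time and is no camera call.
A pose or a line that the arm cannot do raises manip.Unreachable and nothing moves.
- manip.sign_off(): hands the job in; it is judged then, once.
Trained networks look in the newest picture that a camera, given by its name, has taken for a name from the list of things; names that differ only in an ending like _2 or _b are one class to them, and where a whole thing is asked for, a point or a joint stands for the part that bears it (a point fixed in the world has none). Each returns a list of dicts, best first, with "confidence" (0 to 1); they miss things now and then, are a little off and sometimes report something else, mostly with a low value. They report only what shows in the picture. A call takes as long as a camera call. They do not tell look-alikes from the thing itself.
- manip.look_for(camera, name): "at" ([x, y, z] in m, in world coordinates, good to about 4 mm: the middle of the surface that is visible of it).
Readings, each from a call of its own:
- manip.current_time(): time.
- manip.current_qpos(): joint angles.
- manip.current_joint_vel(): joint speeds.
- manip.current_joint_torque(): joint torques, N m.
- manip.current_ee_pos(): TCP position.
- manip.current_tcp_rot(): TCP orientation.
- manip.current_force(): force on the tool from outside, world axes, zero at the start.
- manip.current_ft_torque(): the same for the moment, N m.
- manip.current_grip_width(): opening from 0.0 (shut) to 1.0 (fully open).
- manip.current_grip_force(): force on a finger pad.
Only numpy, scipy, OpenCV 4.12 (cv2) and the standard library are available. Lean on these libraries where they do the work, as an engineer would, in place of code of your own. Each camera call takes 0.05 s, during which the arm holds its last target. There are 200 camera calls.

## Task

The cork sanding block belongs in the third gap of the wooden divider rack, counted from the end with the red cap; every gap counts, filled or empty. Starting on the red cap, run a fingertip along the divider tops and touch in turn the red cap, then the divider between the first and second gaps, then the one between the second and third gaps. Then push the block lengthwise along the table into that third gap until its end is fully home against the backboard; never pick the block up, and leave the tapes already in the rack, the pliers and the pen where they are.

Things in the scene. Friction and masses are not known exactly. Their poses are not given: they have to be found in the camera images.
- rack: Low wooden rack fixed to the table, 354 mm wide: backboard 66 mm high, five dividers, four open-fronted gaps (76 wide, 90 deep, no floor). Origin on the table, middle of the line of divider front ends; x points into the gaps (backboard face at x = 90 mm), y along the row, z up. Dividers 10 mm thick, 48 high, at y = -172, -86, 0, 86, 172 mm. End dividers wear caps: one red, one grey, either way round.
- red_cap: Red plastic cap along the top of one END divider of the rack (left or right end, it varies): 15 mm wide, its flat top 48 mm above the table, flush with the tops of the other dividers. Origin on the table at the front end of that divider; the top reaches from 4 mm in front of the origin to the backboard. Fixed.
- divider_l: Divider between the first and second gaps from the left (+y) end of the rack; fixed. Origin on the table under its front end; it extends 90 mm along the rack's +x and its flat top is 48 mm above the table, 10 mm wide.
- divider_m: Middle divider (between the second and third gaps from either end); same shape and origin.
- divider_r: Divider between the third and fourth gaps from the left, that is the first and second gaps from the right (-y) end; same shape and origin.
- gap_1_from_left (a point): mouth of the first gap counted from the rack's left (+y) end, on the table surface, midway between two dividers and level with their front ends
- gap_2_from_left (a point): mouth of the second gap counted from the rack's left (+y) end, on the table surface, midway between two dividers and level with their front ends
- gap_3_from_left (a point): mouth of the third gap counted from the rack's left (+y) end, on the table surface, midway between two dividers and level with their front ends
- gap_4_from_left (a point): mouth of the fourth gap counted from the rack's left (+y) end, on the table surface, midway between two dividers and level with their front ends
- sanding_block: Loose brown cork sanding block, box 66 x 100 x 32 mm (x, y, z), about 0.09 kg, flat on the table in front of the rack, its length (own y) along the rack's x within 17 degrees. Origin at the centre of its underside. Home, its end rests on the backboard: its centre is 40 mm behind the dividers' front line and it stands out 10 mm in front of them.
- black_tape: Loose roll of black tape, 74 mm across, 20 mm high, lying in one of the two outer gaps; leave it. Origin at the centre of its underside.
- tape_measure: Loose yellow and black tape measure, 65 x 89 x 34 mm, lying in the other outer gap; leave it. Origin at the centre of its underside.
- pliers: Loose red-handled pliers, 54 x 173 x 13 mm, on the table to the right of the work; leave them. Origin at the centre of the underside.
- pen_1: Loose black and white pen, 17 x 135 x 16 mm, on the table to the left of the work; leave it. Origin at the centre of the underside.
There are look-alikes about, which are no part of the job. Leave any purple or turquoise look-alike of the sanding_block alone.

How it is judged:
By the outcome, as a careful person would: the job done as asked, in the order asked, and still so for the second after the job is handed in, with the robot touching nothing.
It also fails if it takes over 64 s, if anything falls off the work surface, if the arm or the gripper's body presses on something with over 40 N, if the wrist force passes 120 N, or if a joint passes its speed limit or range.

## Working session

There is one attempt and no reset: what is moved stays moved. The work goes in short steps, each a Python script; the robot and the scene stay as the last script left them, time stands still between calls to the robot, and variables do not carry over. Pictures are saved under pics/ and viewed, at most 10 in all, crops included, and the job is handed in when it is done.

```bash
mkdir -p pics; ls; python3 - <<'E'
from bench import manip as m
import cv2
for c in ("top","side"):
    p,d=m.grab_frame(c); cv2.imwrite(f"pics/{c}0.png",p[:,:,::-1])
    k=m.get_calibration(c); print(c,k)
    for n in ("rack","red_cap","sanding_block","divider_m","black_tape","tape_measure","pliers","pen_1"):
        print(n,[(r["at"],r["confidence"]) for r in m.look_for(c,n)][:4])
print(m.current_time())
E
```

```text
pics
top {'camera_matrix': array([[524.17458461,   0.        , 317.92826965],
       [  0.        , 524.17458461, 250.09280056],
       [  0.        ,   0.        ,   1.        ]]), 'k1': -0.1456689935222173, 'R': array([[-0.00289051, -0.99977386,  0.02106811],
       [-0.9978936 ,  0.00151841, -0.06485416],
       [ 0.06480751, -0.02121119, -0.99767233]]), 't': array([0.22273775, 0.53926561, 1.17043001])}
rack [([0.6443, 0.26, 0.047], 0.71), ([0.6831, 0.1452, 0.0328], 0.33)]
red_cap [([0.7029, 0.1003, 0.046], 0.58)]
sanding_block [([0.4446, 0.247, 0.0336], 0.97), ([0.3512, 0.4238, 0.0333], 0.85), ([0.3461, 0.5813, 0.0344], 0.77)]
divider_m [([0.6572, 0.1832, 0.047], 0.8), ([0.6096, 0.2537, 0.0465], 0.69), ([0.5672, 0.3232, 0.0471], 0.46), ([0.4981, 0.5395, 0.012], 0.34)]
black_tape [([0.5456, 0.359, 0.0202], 0.65)]
tape_measure [([0.6802, 0.1458, 0.0318], 0.82)]
pliers [([0.4587, -0.0943, 0.0112], 0.71)]
pen_1 [([0.4956, 0.5387, 0.0122], 0.9), ([0.4538, -0.0931, 0.0088], 0.68), ([0.5427, 0.3596, 0.02], 0.37)]
side {'camera_matrix': array([[501.77114642,   0.        , 322.34698162],
       [  0.        , 501.77114642, 242.78108858],
       [  0.        ,   0.        ,   1.        ]]), 'k1': 0.04582042472950625, 'R': array([[-0.8565347 , -0.51584938,  0.01573919],
       [-0.24646906,  0.38207091, -0.89065977],
       [ 0.4534328 , -0.76676022, -0.45439791]]), 't': array([0.56427627, 0.06490779, 0.98854862])}
rack [([0.5921, 0.3168, 0.032], 0.95)]
red_cap [([0.6879, 0.097, 0.0437], 0.66)]
sanding_block [([0.347, 0.4466, 0.0309], 0.88), ([0.4312, 0.2658, 0.0292], 0.71), ([0.3121, 0.5874, 0.0304], 0.65)]
divider_m [([0.6583, 0.1789, 0.0315], 0.91), ([0.5677, 0.3318, 0.0309], 0.65), ([0.4417, -0.0792, 0.0097], 0.51)]
black_tape []
tape_measure [([0.6932, 0.1317, 0.0343], 0.75)]
pliers [([0.4426, -0.0775, 0.0109], 0.88)]
pen_1 []
0.9
```

View pics/top0.png

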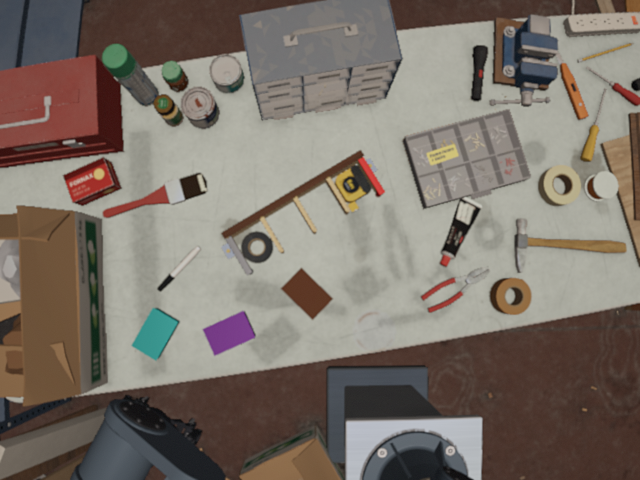

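View pics/side0.png

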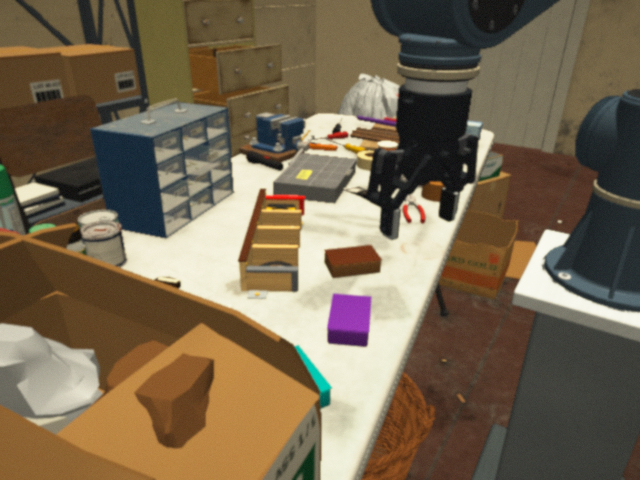

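The top view shows the red cap at (370,175) on the right end and the grey cap at (237,255) on the left. There are three block look-alikes: brown (307,293), purple (229,333) and turquoise (156,333). The brown one fits because it is cork-coloured and sits in front of the rack. The third gap from the red cap lies between divider_m and divider_l. Next I'll fit the geometry and view an enlarged crop.

```bash
cat > h.py <<'E'
from bench import manip as m
import numpy as np, cv2
from scipy.optimize import minimize
def cloud(c="top"):
    p,d=m.grab_frame(c); k=m.get_calibration(c)
    v,u=np.mgrid[0:480,0:640].astype(float)
    uv=np.stack([u.ravel(),v.ravel()],1)[:,None]
    n=cv2.undistortPoints(uv,k["camera_matrix"],np.array([k["k1"],0,0,0,0.]))[:,0]
    X=(np.c_[n,np.ones(len(n))]*d.reshape(-1,1)-k["t"])@k["R"]
    return p,d,X.reshape(480,640,3)
def block(p,X):
    h=p.astype(int); hsv=cv2.cvtColor(p,cv2.COLOR_RGB2HSV)
    z=X[...,2]
    k=(h[...,0]>h[...,2]+15)&(z>.022)&(z<.042)&(hsv[...,2]<140)
    k&=(abs(X[...,0]-.5)<.17)&(abs(X[...,1]-.25)<.11)
    n,l,s,c=cv2.connectedComponentsWithStats(k.astype(np.uint8))
    i=1+np.argmax(s[1:,4]); q=X[l==i]
    r=cv2.minAreaRect((q[:,:2]*1000).astype(np.float32))
    b=cv2.boxPoints(r)/1000
    e=[b[1]-b[0],b[2]-b[1]]; L=max(e,key=np.linalg.norm)
    if L[0]<0:L=-L
    return np.array(r[0])/1000, np.arctan2(L[1],L[0]), sorted(r[1]), q[:,2].mean(), c[i]
E
python3 - <<'E'
from h import *
p,d,X=cloud()
cv2.imwrite("pics/crop1.png",cv2.resize(p[130:370,120:400,::-1],None,fx=2.5,fy=2.5,interpolation=cv2.INTER_CUBIC))
print("block",block(p,X))
Q=X.reshape(-1,3); R=(abs(Q[:,0]-.62)<.2)&(abs(Q[:,1]-.25)<.25)
D=Q[R&(Q[:,2]>.042)&(Q[:,2]<.053)][:,:2]; B=Q[R&(Q[:,2]>.058)&(Q[:,2]<.075)][:,:2]
print(len(D),len(B),np.median(Q[R&(Q[:,2]>.058)&(Q[:,2]<.075)][:,2]),np.median(Q[(abs(Q[:,0]-.5)<.03)&(abs(Q[:,1]-.05)<.03)][:,2]))
ys=np.array([-172,-86,0,86,172])/1e3
def cost(v):
    c,s=np.cos(v[2]),np.sin(v[2]); M=np.array([[c,-s],[s,c]])
    a=(D-v[:2])@M
    dy=abs(a[:,1:]-ys); j=dy.argmin(1); dy=dy.min(1); hw=np.where(abs(ys[j])>.1,.0075,.005)
    ox=np.maximum(0,np.maximum(-a[:,0],a[:,0]-.09)); 
    e=np.minimum(np.hypot(np.maximum(0,dy-hw*.0),ox),.02)
    b=(B-v[:2])@M; eb=np.minimum(abs(b[:,0]-.095),.02)
    ey=np.minimum(np.maximum(0,abs(b[:,1])-.177),.02)
    return (e**2).mean()+(eb**2).mean()+(ey**2).mean()
best=min((minimize(cost,[.575+i*.01,.233+j*.01,.57],method="Nelder-Mead",options=dict(xatol=1e-5,fatol=1e-10)) for i in range(-2,3) for j in range(-2,3)),key=lambda r:r.fun)
v=best.x; print("rack",v,np.degrees(v[2]),best.fun)
c,s=np.cos(v[2]),np.sin(v[2]); M=np.array([[c,-s],[s,c]])
a=(D-v[:2])@M; b=(B-v[:2])@M
for y in ys:
    k=abs(a[:,1]-y)<.015; t=a[k]; print(y,k.sum(),np.percentile(t[:,0],[2,98]),np.median(t[:,1]))
print(np.percentile(b[:,0],[3,50,97]),np.percentile(b[:,1],[1,99]))
E
```

```text
block (array([0.44209561, 0.2486301 ]), np.float32(0.78363657), [64.44918823242188, 98.97645568847656], np.float64(0.03302047110959354), array([306.12509713, 293.32167832]))
1389 1197 0.06715131576281738 0.0013166576264939454
rack [0.57863048 0.22834383 0.54814832] 31.406585546548758 0.00010823110328454615
-0.172 282 [-0.00354081  0.08740496] -0.1717926591295748
-0.086 192 [0.0013544  0.08925102] -0.08501842583825436
0.0 191 [0.00172354 0.08961367] 0.0007248216305889389
0.086 180 [0.00201956 0.08910378] 0.08581320947390646
0.172 289 [-0.00286689  0.08748122] 0.17077510548186312
[0.08766162 0.09502759 0.10278257] [-0.17533745  0.17433046]
```

View pics/crop1.png

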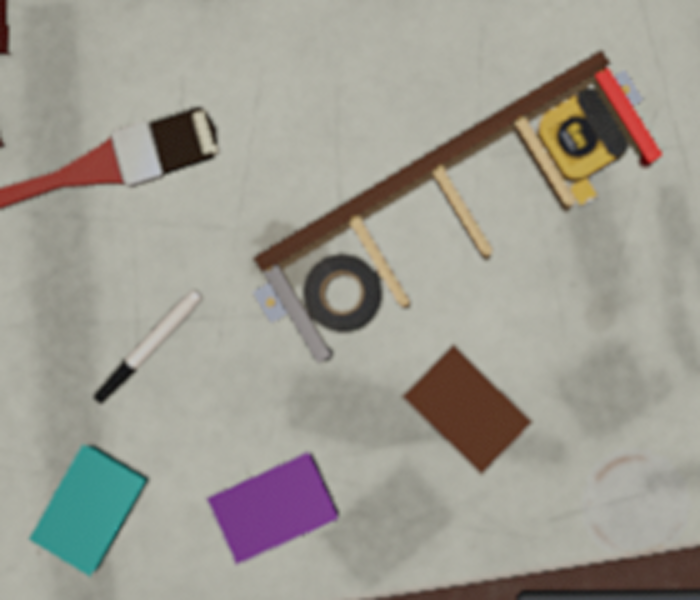

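The crop confirms the brown block at crop (467,408), i.e. full image (306,293), with a clear third gap between crop (487,255) and (405,303). The rack fit is within about 1 mm. The block is 45 mm too far left and yawed +13.5°. I'll do the touches first.

```bash
cat >> h.py <<'E'
O=np.array([.5786,.2283]); TH=.5481
def w(x,y):
    c,s=np.cos(TH),np.sin(TH); return O+np.array([c*x-s*y,s*x+c*y])
def rk(p):
    c,s=np.cos(TH),np.sin(TH); d=np.asarray(p)[:2]-O; return np.array([c*d[0]+s*d[1],-s*d[0]+c*d[1]])
def ori(a,flip=False):  # tool x along angle a in the rack frame, z down
    a=a+TH+(np.pi if flip else 0); c,s=np.cos(a),np.sin(a)
    return np.array([[c,s,0],[s,-c,0],[0,0,-1.]])
def P(x,y,z): return np.r_[w(x,y),z]
E
python3 - <<'E'
from h import *
for a in (0,-np.pi/2,np.radians(13.5)-np.pi/2):
    for f in (0,1):
        for q in ((.04,-.172,.06),(-.11,.14,.06),(-.18,.043,.06)):
            j=m.inverse_kinematics(P(*q),ori(a,f)); print(round(a,2),f,q,None if j is None else np.round(j,2))
m.set_gripper(0.0)
f=next(f for f in (0,1) if m.inverse_kinematics(P(.04,-.172,.09),ori(0,f)) is not None)
m.move_ptp(P(.04,-.172,.12),ori(0,f))
m.move_l(P(.04,-.172,.054)); m.dwell(.2)
for i,y in enumerate((-.172,-.086,0.)):
    if i: m.move_l(P(.04,y,.054)); m.dwell(.15)
    f0=m.current_force()[2]; z=.054
    while z>.043:
        z-=.001; m.move_l(P(.04,y,z),max_speed=.02)
        df=m.current_force()[2]-f0
        if abs(df)>2.5: break
    m.dwell(.1)
    print(y,z,df,m.current_force()[2]-f0,m.current_ee_pos())
    m.move_l(P(.04,y,.054),max_speed=.1)
m.move_l(P(.04,0,.14))
print(m.current_time())
E
```

```text
0 0 (0.04, -0.172, 0.06) [ 0.08  0.82  1.3  -0.    1.02  1.1 ]
0 0 (-0.11, 0.14, 0.06) [ 0.52  0.52  1.9  -0.    0.72  1.54]
0 0 (-0.18, 0.043, 0.06) [ 0.3   0.44  2.06 -0.    0.64  1.32]
0 1 (0.04, -0.172, 0.06) [ 0.08  0.82  1.3  -0.    1.02 -2.04]
0 1 (-0.11, 0.14, 0.06) [ 0.52  0.52  1.9  -0.    0.72 -1.6 ]
0 1 (-0.18, 0.043, 0.06) [ 0.3   0.44  2.06 -0.    0.64 -1.82]
-1.57 0 (0.04, -0.172, 0.06) [ 0.08  0.82  1.3  -0.    1.02  2.67]
-1.57 0 (-0.11, 0.14, 0.06) None
-1.57 0 (-0.18, 0.043, 0.06) None
-1.57 1 (0.04, -0.172, 0.06) [ 0.08  0.82  1.3  -0.    1.02 -0.47]
-1.57 1 (-0.11, 0.14, 0.06) [ 0.52  0.52  1.9  -0.    0.72 -0.03]
-1.57 1 (-0.18, 0.043, 0.06) [ 0.3   0.44  2.06 -0.    0.64 -0.25]
-1.34 0 (0.04, -0.172, 0.06) [ 0.08  0.82  1.3  -0.    1.02  2.44]
-1.34 0 (-0.11, 0.14, 0.06) None
-1.34 0 (-0.18, 0.043, 0.06) [ 0.3   0.44  2.06 -0.    0.64  2.65]
-1.34 1 (0.04, -0.172, 0.06) [ 0.08  0.82  1.3  -0.    1.02 -0.7 ]
-1.34 1 (-0.11, 0.14, 0.06) [ 0.52  0.52  1.9  -0.    0.72 -0.26]
-1.34 1 (-0.18, 0.043, 0.06) [ 0.3   0.44  2.06 -0.    0.64 -0.49]
-0.172 0.04699999999999999 9.523854370370854 9.294571478556847 [0.7025186  0.10235152 0.04809297]
-0.086 0.047999999999999994 2.965704533654369 2.926871554665818 [0.65766126 0.17577236 0.0481299 ]
0.0 0.04699999999999999 9.397247576800824 9.520537664129003 [0.61290923 0.24918683 0.04808429]
13.2833
```

Each touch registered at z ≈ 48 mm. Next is the sideways push to align the block in front of gap 3.

```bash
python3 - <<'E'
from h import *
p,d,X=cloud(); c,a,_,_,_=block(p,X); a-=TH; c=rk(c); print(c,np.degrees(a))
def tool(c,a,gap): # tool beside the block's left side
    n=np.array([-np.sin(a),np.cos(a)]); return c+n*(.033+.011+gap)
A=a-np.pi/2
s=tool(c,a,.02)
m.move_ptp(P(*s,.12),ori(A,1)); m.set_gripper(.6); m.move_l(P(*s,.006)); m.dwell(.2)
f0=m.current_force()
m.move_l(P(*tool(c,a,0),.006),max_speed=.05)
g=np.array([c[0],.044]); t=tool(g,0,0)
m.move_l(P(*t,.006),ori(-np.pi/2,1),max_speed=.04); m.dwell(.2)
print("F",m.current_force()-f0)
m.move_l(P(t[0],t[1]+.02,.006)); m.move_l(P(t[0],t[1]+.03,.14))
m.move_ptp(P(-.20,.043,.14),ori(0))
p,d,X=cloud(); print(rk(m.current_ee_pos()))
c,a,sz,z,px=block(p,X); print(rk(c),np.degrees(a-TH),sz,z,px,m.current_time())
cv2.imwrite("pics/t2.png",p[130:430,100:500,::-1].repeat(2,0).repeat(2,1))
E
```

```text
[-0.09433967  0.10488024] 13.651577
F [ 0.08892779 -0.6530948  -0.77621365]
[-0.19978913  0.0430969 ]
[-0.10794009  0.04348783] -0.36612886 [64.82569885253906, 98.74602508544922] 0.032951100785167615 [323.791894   283.73967264] 21.4
```

View pics/t2.png

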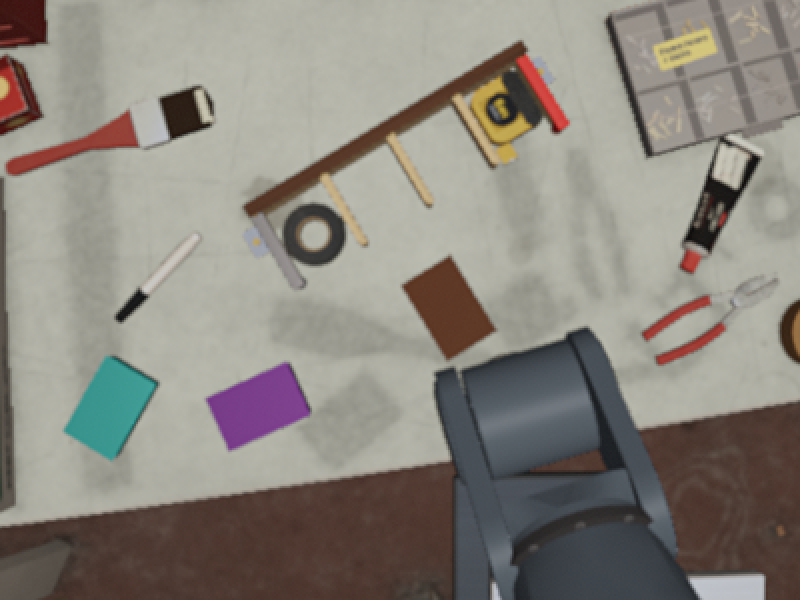

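The block (centre at crop (448,307)) now lines up with the gap: y = 43.5 mm and yaw −0.4°. The rest of the scene is unchanged. I'll push it up to the mouth and check.

```bash
python3 - <<'E'
from h import *
m.set_gripper(.35)
m.move_l(P(-.20,.0435,.006)); m.dwell(.2); f0=m.current_force()
m.move_l(P(-.112,.0432,.006),max_speed=.05); m.dwell(.1)
print("F",m.current_force()-f0)
m.move_l(P(-.19,.0432,.006),max_speed=.3); m.move_l(P(-.20,.0432,.12),max_speed=.3)
p,d,X=cloud(); c,a,sz,z,px=block(p,X); print(rk(c),np.degrees(a-TH),sz,z,px,m.current_time())
E
```

```text
F [ 0.10519193  0.58638656 -0.60083913]
[-0.05021585  0.04311491] -0.045239754 [64.20378112792969, 98.60465240478516] 0.03303069210969742 [310.27839117 261.47949527] 25.9833
```

```bash
python3 - <<'E'
from h import *
m.move_l(P(-.19,.0431,.006),max_speed=.2); m.move_l(P(-.115,.0431,.006),max_speed=.1); m.dwell(.1); f0=m.current_force()
ux=np.r_[np.cos(TH),np.sin(TH),0]; x=-.115
while x<-.012:
    x+=.005 if x<-.034 else .001
    m.move_l(P(x,.043,.006),max_speed=.04); F=(m.current_force()-f0)@ux
    if F<-8: break
m.dwell(.3); print(x,F,(m.current_force()-f0)@ux,rk(m.current_ee_pos()))
m.move_l(P(-.10,.043,.006),max_speed=.15); m.move_l(P(-.20,.043,.16),max_speed=.3)
p,d,X=cloud(); c,a,sz,z,px=block(p,X); print(rk(c),np.degrees(a-TH),sz,z,px,m.current_time())
cv2.imwrite("pics/t3.png",cv2.resize(p[130:370,120:400,::-1],None,fx=2.5,fy=2.5,interpolation=cv2.INTER_CUBIC))
E
```

```text
-0.020999999999999967 -8.245205335791224 -6.996310457565545 [-0.02211274  0.04307583]
[0.03976062 0.04108503] 0.39994854 [72.2547607421875, 100.93214416503906] 0.03276448756137535 [289.68181818 226.82357473] 36.4167
```

View pics/t3.png

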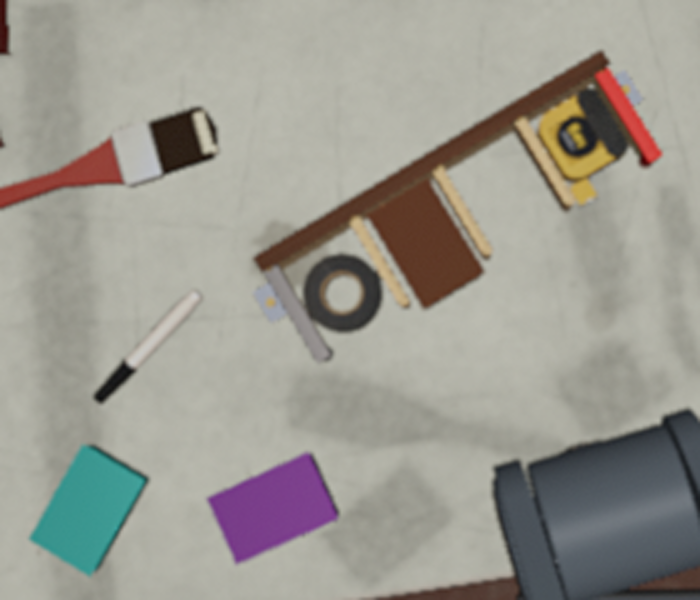

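The block sits at crop (425,243) in the third gap from the red cap. Its end is against the backboard with its centre at x = 39.8 mm, and nothing else has moved. Handing in.

```bash
python3 -c "
from bench import manip as m
print(m.sign_off())"
```

```text
the job is handed in; nothing more can be done
None
```

I touched the red cap and the next two dividers in order, pushed the cork block fully home in the third gap from the red cap, left everything else in place, and handed the job in at about 36 s.

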